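# Restack the electrode case on top at the pH meter

## Task

Beside the pH meter a thin steel plate is waiting for the stack's top carton and the grey electrode case under it. Lift the white top carton off the stack and set it on the middle of the plate, lined up with the plate's long side, then take the grey case that it uncovers and restack it squarely and centred on top of the carton, long side along long side. Keep both level and leave the big brown carton at the bottom of the stack where it stands.

Things in the scene. Friction and masses are not known exactly. Their poses are not given: they have to be found in the camera images.
- top_carton: White paper carton with a buff band around its middle, the top of the stack of three: 58 wide (its x) x 100 long (its y) x 45 high (z), about 0.2 kg, rigid, plain flat faces. Origin at the centre of its underside, z up. It starts lying on the grey case, roughly in line with it. Grip it across its 58 mm width from above.
- case: Grey plastic electrode case with two flat latches on one long side, the middle of the stack: 54 wide (its x) x 140 long (its y) x 42 high (z), about 0.25 kg, rigid, flat top. Origin at the centre of its underside, z up. It starts on the brown carton, under the white one. Grip it across its 54 mm width from above. (A thinner grey case lying alone on the bench is not wanted.)
- stock_carton: Brown cardboard carton at the bottom of the stack, loose and about 0.7 kg: 90 wide (its x) x 150 long (its y) x 50 high (z). Origin at the centre of its underside, on the bench at z = 0. It stays where it is. A low white stirrer with a glass beaker on it, 145 mm high in all, stands some 0.2 m behind it, away from the robot.
- plate: Steel plate fixed on the bench in front of the sloping white pH meter: 120 wide (its x) x 180 long (its y) x 12 thick. Origin at the centre of its underside, on the bench at z = 0; its top is at 12 mm. The meter is 80 mm high. Plate and stack stand left and right of the robot, either way round; bottles and a beaker up to 125 mm high stand between them.

How it is judged:
By the outcome, as a careful person would: the job done as asked, in the order asked, and still so for the second after the job is handed in, with the robot touching nothing.
It also fails if it takes over 64 s, if anything falls off the work surface, if the arm or the gripper's body presses on something with over 40 N, if the wrist force passes 120 N, or if a joint passes its speed limit or range.

## Robot

A 6-joint arm with a two-finger parallel gripper is mounted at the origin on the work surface. World frame = base frame: x ahead of the robot, y to its left, z up, the work surface at z = 0. Lengths are in m, angles in rad, forces in N, time in s.
With the tool pointing down it reaches from about 0.35 to 0.975 m from the base axis. Payload 4.9 kg.
Tool frame: the origin (TCP) lies midway between the tips of the shut fingers; the grasp point (between the pads) lies 19 mm behind it (ctrl.tcp_to_grasp is the distance from the TCP to the grasp point, in m); z points along the fingers, y is the line along which they close (so a half turn about z gives the same grasp; the last joint's range is limited). The gripper opens to 85 mm and grips with 20 to 120 N. Pads are 22 mm wide; open, the fingers measure 114 mm over their backs; the gripper's body (76 mm by 85 mm) begins 54 mm behind the grasp point. The pads swing forward as they close: fully open they stand 13 mm farther back than shut.
Start: joints at [-1.332, 0.053, 1.613, -0, 1.476, -0.119], TCP at [0.219, -0.585, 0.231] pointing down, gripper open.
Joint ranges: [-3.01, 3.01], [-1.01, 2.22], [0.06, 2.58], [-1.02, 4.17], [0.09, 2.62], [-3.14, 3.14]. Speed limits (rad/s): [2.57, 2.57, 3.14, 3.14, 3.14, 3.14].

## Interface

Orientations are given as a rotation vector (axis times angle).
In Python, from station import ctrl, get_image, camera_params, finish_job gives the robot as it stands (ctrl), with the cameras as plain functions and the job as plain functions.
- The arm moves only by the shell command python3 jog.py [FORCE], which reads ROWS from standard input. ROWS is a JSON object whose key "steps" holds a list of rows, 1 to 20 of them, each of 7 numbers: the finger opening in m, then dx, dy, dz in mm, then a rotation vector rx, ry, rz in units of 0.2 rad; each row is the pose to reach, as a shift and turn from the pose commanded when the command began, along the tool's axes at that moment; what a row does not reach only later rows make up. A row lasts 1/12 s, in which the tool goes at most 0.0417 m and 0.125 rad, less where a joint would pass 70% of its speed; a pose out of reach is approached as far as the arm can. The fingers move at their own pace and stop on an object; FORCE is the grip in N (left out, the last holds). Time passes only in rows, so rows that do not move let the fingers close. It prints the time, the measured TCP pose, the force, the opening and the grip force at its end. Input that does not fit is refused with a message, and nothing moves.
- ctrl.get_obs(): the state, without advancing time (a new reading comes with each control period).
- get_image(name): name is "scene" or "side" or "wrist"; returns the picture (480x640x3 uint8, red, green, blue); there is no depth.
- camera_params(name): a dict with "fx", "fy", "cx", "cy" (pixels), "k1" (the pictures are not rectified: a ray, as slopes to the right and down, at radius r is drawn at 1 + k1 r^2 times it, then the intrinsics apply), "T" (4x4, takes a point from camera to world coordinates); the wrist camera has in their place "tool_from_camera" (4x4, takes a point from camera to tool coordinates, whose origin is the TCP and whose axes are the flange's). Camera axes: x right, y down, z forward; pixel columns grow to the right and rows downward; lengths in m; the calibration is good to about 2 mm. A picture is of the moment at which its call begins: read the wrist's pose just before it. camera_params takes no time and is no camera call.
- finish_job(): hands the job in; it is judged then, once.
The state is a dict: "t": time; "q": joint angles; "dq": joint speeds; "effort": joint torques, N m; "tool_pos": TCP position; "tool_rot": TCP orientation; "contact_force": force on the tool from outside, world axes, zero at the start; "wrist_torque": the same for the moment, N m; "opening": finger opening in m; "grip_force": force on a finger pad.
Only numpy, scipy, OpenCV 4.12 (cv2) and the standard library are available. Lean on these libraries where they do the work, as an engineer would, in place of code of your own. Each camera call takes 0.05 s, during which the arm holds its last target. There are 200 camera calls.

## Working session

There is one attempt and no reset: what is moved stays moved. The work goes in short steps, Python scripts to look and compute and a shell command to move; the robot and the scene stay as the last step left them, time stands still between calls to the robot, and variables do not carry over. Pictures are saved under pics/ and viewed, at most 10 in all, crops included, and the job is handed in when it is done.

```bash
ls; mkdir -p pics
python3 - <<'E'
from station import ctrl, get_image, camera_params, finish_job
import cv2,numpy as np
np.set_printoptions(precision=4,suppress=True)
o=ctrl.get_obs();print(o['t'],o['tool_pos'],o['tool_rot'],o['opening'],ctrl.tcp_to_grasp)
for n in ["scene","side","wrist"]:
    im=get_image(n);cv2.imwrite(f"pics/{n}0.png",im[:,:,::-1]);print(n,camera_params(n))
E
```

```text
jog.py
pics
station.py
0.0 [ 0.2187 -0.5848  0.2301] [-3.0895 -0.5587  0.0002] 0.08547253020017151 0.0187
scene {'fx': 507.88581792091634, 'fy': 507.88581792091634, 'cx': 324.19607763382146, 'cy': 234.6512256241878, 'k1': -0.04573723832619255, 'T': array([[ 0.4977,  0.5521, -0.6689,  1.1958],
       [ 0.8671, -0.3357,  0.368 , -0.4042],
       [-0.0214, -0.7632, -0.6458,  0.7784],
       [ 0.    ,  0.    ,  0.    ,  1.    ]])}
side {'fx': 459.2742827973029, 'fy': 459.2742827973029, 'cx': 315.2163570265874, 'cy': 230.3642408763723, 'k1': 0.015889967707750675, 'T': array([[-0.9967, -0.0566,  0.059 ,  0.4579],
       [-0.0817,  0.7068, -0.7027,  0.647 ],
       [-0.002 , -0.7051, -0.7091,  0.7337],
       [ 0.    ,  0.    ,  0.    ,  1.    ]])}
wrist {'fx': 410.9483005091582, 'fy': 410.9483005091582, 'cx': 317.88054953411955, 'cy': 240.81398899517944, 'k1': -0.04940757426587307, 'tool_from_camera': array([[ 0.0005, -0.9536, -0.301 ,  0.0767],
       [ 1.    ,  0.0006, -0.0003,  0.0005],
       [ 0.0005, -0.301 ,  0.9536, -0.1433],
       [ 0.    ,  0.    ,  0.    ,  1.    ]])}
```

View pics/scene0.png

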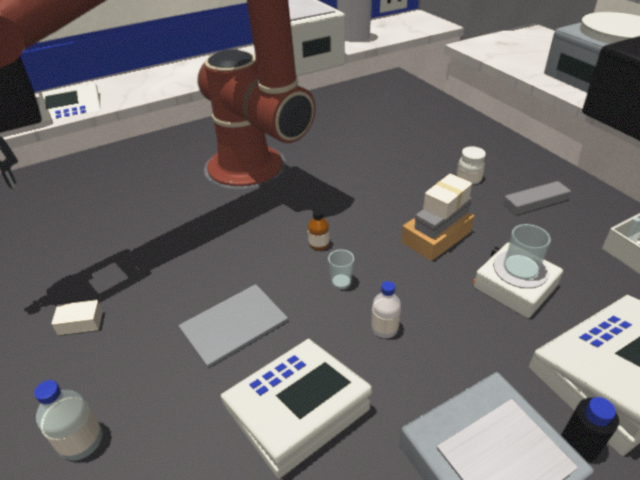

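View pics/side0.png

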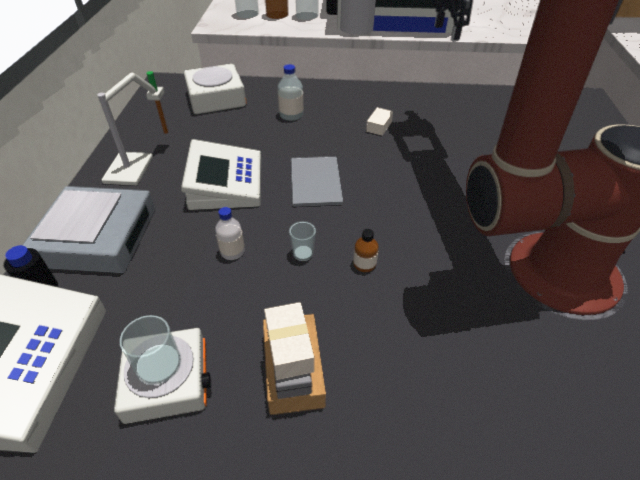

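View pics/wrist0.png

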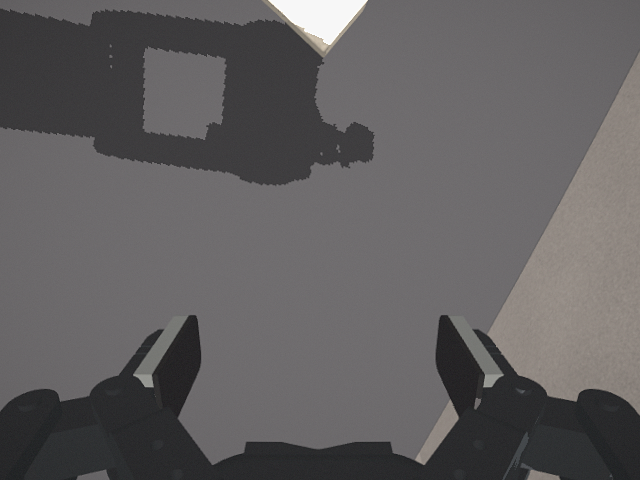

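The scene view shows the plate at about (233,322) and the stack at (440,220). In the side view they are at (316,181) and (292,355). I'll measure both by casting contours onto planes.

```bash
cat > h.py <<'E'
import cv2,numpy as np
from scipy.spatial.transform import Rotation as R
from station import ctrl, get_image, camera_params, finish_job
np.set_printoptions(precision=4,suppress=True)
def camT(n,o=None):
    p=camera_params(n)
    if n!="wrist": return p,p["T"]
    o=o or ctrl.get_obs(); T=np.eye(4);T[:3,:3]=R.from_rotvec(o["tool_rot"]).as_matrix();T[:3,3]=o["tool_pos"]
    return p,T@p["tool_from_camera"]
def cast(pt,p,T,z):
    """pixels -> world points on plane z"""
    K=np.array([[p["fx"],0,p["cx"]],[0,p["fy"],p["cy"]],[0,0,1]])
    u=cv2.undistortPoints(np.float64(pt).reshape(-1,1,2),K,np.array([p["k1"],0,0,0.])).reshape(-1,2)
    d=np.c_[u,np.ones(len(u))]@T[:3,:3].T
    return T[:3,3]+d*((z-T[2,3])/d[:,2])[:,None]
def blob(mask,seed):
    """largest-contour of the component containing/nearest seed"""
    cs,_=cv2.findContours(mask.astype(np.uint8),cv2.RETR_EXTERNAL,cv2.CHAIN_APPROX_NONE)
    cs=[c for c in cs if cv2.contourArea(c)>60]
    return max(cs,key=lambda c:cv2.pointPolygonTest(c,seed,True)).reshape(-1,2)
def rect(w):
    (cx,cy),(a,b),an=cv2.minAreaRect(np.float32(w[:,:2]*1000))
    if a>b: a,b,an=b,a,an-90   # a short; long-side direction = an+90
    return np.array([cx,cy,a,b,(an+90)%180])  # mm, long-side yaw deg
def tool_goal(xyz,longyaw_deg):
    """shift and turn in tool axes so the fingers close across the long side; xyz=TCP goal"""
    o=ctrl.get_obs();M=R.from_rotvec(o["tool_rot"])
    best=None
    for k in (0,180):
        a=np.radians(longyaw_deg+k); X=np.array([np.cos(a),np.sin(a),0]);Z=np.array([0,0,-1.]);G=R.from_matrix(np.c_[X,np.cross(Z,X),Z])
        rv=(M.inv()*G).as_rotvec()
        if best is None or np.linalg.norm(rv)<np.linalg.norm(best): best=rv
    return M.inv().apply(np.array(xyz)-o["tool_pos"]),best
E
python3 - <<'E'
from h import *
for n,sp,ss in (("scene",(233,322),(440,195)),("side",(316,181),(290,335))):
    im=cv2.imread(f"pics/{n}0.png");p,T=camT(n)
    print(n,im[sp[1],sp[0]],im[sp[1],sp[0]-0]); g=im[:,:,1].astype(int)
    s=im.max(2).astype(int)-im.min(2)
    m=(abs(g-g[sp[1],sp[0]])<30)
    b=blob(m,sp);print("plate",rect(cast(b,p,T,.012)),len(b))
    v=im[:,:,2]; 
    for th in (150,200,230):
        b=blob(v>th,ss); print(th,rect(cast(b,p,T,.137)),b.min(0),b.max(0))
a=cv2.imread("pics/scene0.png")[165:265,390:490];b=cv2.imread("pics/side0.png")[295:415,240:340]
cv2.imwrite("pics/c0.png",np.hstack([cv2.resize(a,(400,500),interpolation=0),cv2.resize(b,(400,500),interpolation=0)]))
E
```

```text
scene [167 166 167] [167 166 167]
plate [ 536.2611 -251.2553  118.2382  178.3122   98.0838] 227
150 [534.8846 272.905   62.1553 110.321  107.3319] [425 174] [471 203]
200 [534.7178 272.5721  58.1525 101.745  107.401 ] [426 174] [470 202]
230 [534.835  272.5516  54.8855  97.0699 107.2072] [427 175] [470 202]
side [159 154 152] [159 154 152]
plate [ 532.1766 -250.474   117.8274  177.9543   97.9954] 180
150 [522.713  297.0757  77.7222 155.0164 102.0208] [264 302] [325 395]
200 [517.4679 297.6809  69.4192 153.9134 106.8801] [265 303] [324 394]
230 [530.6284 272.9277  56.6702  97.798  107.4493] [265 303] [313 364]
```

View pics/c0.png

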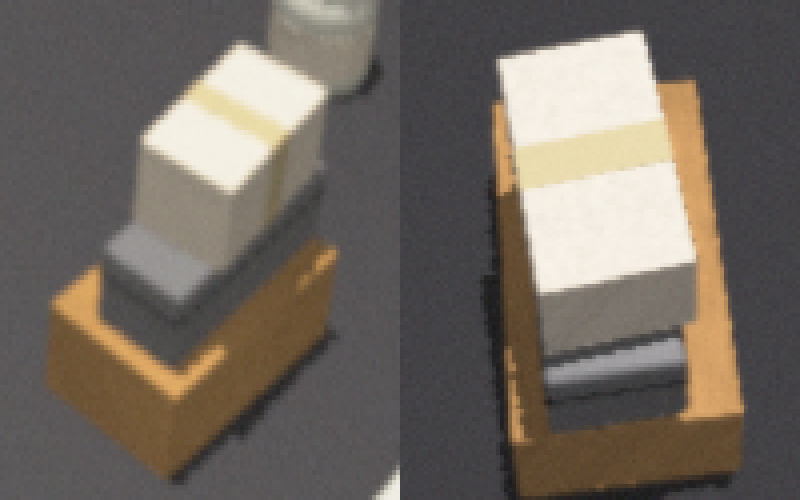

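Plate: about (534,-251) mm, long axis at 98.0°. Carton: (533,273) mm, long axis at 107.3°, with its top at z = 0.137. The crop shows the stack's three layers with the case under the carton. Next I'll work out the hover pose.

Run:
```python
from h import *
print(*tool_goal([.533,.273,.28],107.3))
```

```text
[ 0.5948 -0.6936 -0.0484] [-0.0012 -0.0014 -1.5149]
```

The manual's scale: shifts go in mm and turns go in units of 0.2 rad. Converting my numbers, -0.35 m is -350, 0.3 m is 300, -0.75 rad is -3.75.

```bash
echo '{"steps": [[0.085, 0, 0, -40, 0, 0, 0], [0.085, 300, -350, -50, 0, 0, -3.75], [0.085, 300, -350, -50, 0, 0, -3.75], [0.085, 300, -350, -50, 0, 0, -3.75], [0.085, 300, -350, -50, 0, 0, -3.75], [0.085, 300, -350, -50, 0, 0, -3.75], [0.085, 300, -350, -50, 0, 0, -3.75], [0.085, 300, -350, -50, 0, 0, -3.75], [0.085, 300, -350, -50, 0, 0, -3.75], [0.085, 300, -350, -50, 0, 0, -3.75], [0.085, 300, -350, -50, 0, 0, -3.75], [0.085, 300, -350, -50, 0, 0, -3.75]]}' | python3 jog.py
python3 - <<'E'
from h import *
print(ctrl.get_obs()['q'],*tool_goal([.533,.273,.28],107.3))
E
```

```text
t: 1.15
tool_pos: [0.3764, -0.1531, 0.2812]
tool_rot: [2.672, 1.651, 0.001]
contact_force: [0.9, -0.2, 1.3]
opening: 0.0852
grip_force: 0.0
[-0.5701 -0.5324  2.02    0.0001  1.6533 -0.1064] [ 0.4512 -0.0505  0.0012] [ 0.0006  0.0002 -0.7656]
```

In the tool's units: 0.451 m is 451, -0.051 m is -51, -0.766 rad is -3.83.

```bash
echo '{"steps": [[0.085, 451, -51, 1, 0, 0, -3.83], [0.085, 451, -51, 1, 0, 0, -3.83], [0.085, 451, -51, 1, 0, 0, -3.83], [0.085, 451, -51, 1, 0, 0, -3.83], [0.085, 451, -51, 1, 0, 0, -3.83], [0.085, 451, -51, 1, 0, 0, -3.83], [0.085, 451, -51, 1, 0, 0, -3.83], [0.085, 451, -51, 1, 0, 0, -3.83], [0.085, 451, -51, 1, 0, 0, -3.83], [0.085, 451, -51, 1, 0, 0, -3.83], [0.085, 451, -51, 1, 0, 0, -3.83], [0.085, 451, -51, 1, 0, 0, -3.83], [0.085, 451, -51, 1, 0, 0, -3.83], [0.085, 451, -51, 1, 0, 0, -3.83]]}' | python3 jog.py
python3 - <<'E'
from h import *
o=ctrl.get_obs();im=get_image("wrist")[:,:,::-1].copy();cv2.imwrite("pics/w1.png",im)
print(o['tool_pos'],np.abs(o['dq']).max())
p,T=camT("wrist",o)
s=(320,340)
for th in (190,215,235):
    b=blob(im[:,:,2]>th,s);print(th,rect(cast(b,p,T,.137)),b.min(0),b.max(0))
E
```

```text
t: 2.32
tool_pos: [0.5319, 0.2709, 0.2796]
tool_rot: [-1.86, -2.531, 0.002]
contact_force: [0.5, -0.6, -0.0]
opening: 0.0849
grip_force: 0.0
[0.5319 0.2709 0.2796] 0.025422711356781064
190 [534.1173 247.5049  57.6445  72.3651  12.1515] [262 212] [358 289]
215 [532.5187 250.1111  54.0827  71.5868  14.9994] [262 212] [358 284]
235 [542.8439 238.3653  25.5571  57.3625  17.3598] [281 251] [358 283]
```

View pics/w1.png

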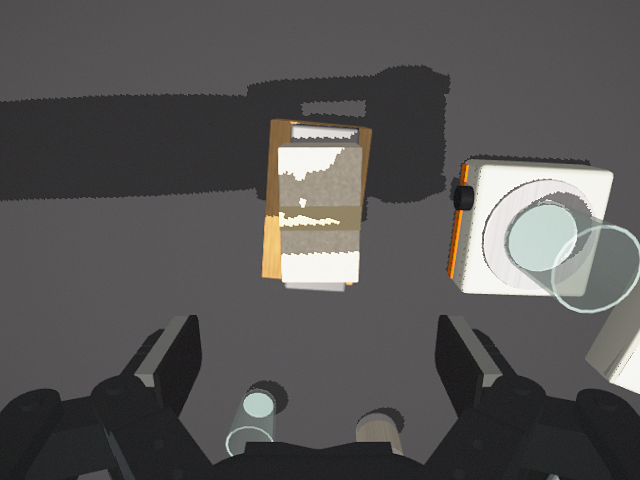

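The wrist view shows the carton's top face between (279,145), (362,143), (359,282) and (282,281), partly in the gripper's shadow. The stirrer stands well off to the right at (465-610, 160-295).

Run:
```python
from h import *
p,T=camT("wrist");im=cv2.imread("pics/w1.png")
w=cast([(279,145),(362,143),(359,282),(282,281)],p,T,.137);print(w,rect(w),T[:3,3])
c=w.mean(0);print(np.degrees(np.arctan2(*(w[0]+w[1]-w[2]-w[3])[1::-1])))
print(*tool_goal([.533,.273,.098],107.3))
```

```text
[[0.49   0.3147 0.137 ]
 [0.5437 0.3329 0.137 ]
 [0.5753 0.2352 0.137 ]
 [0.5195 0.2187 0.137 ]] [531.8059 275.0963  58.1655 102.647  107.9051] [0.5085 0.3437 0.4234]
107.47678612665212
[0.0022 0.0019 0.1821] [-0.0005  0.0004  0.0004]
```

```bash
echo '{"steps": [[0.085, 2, 2, 40, 0, 0, 0], [0.085, 2, 2, 80, 0, 0, 0], [0.085, 2, 2, 110, 0, 0, 0], [0.085, 2, 2, 140, 0, 0, 0], [0.085, 2, 2, 160, 0, 0, 0], [0.085, 2, 2, 175, 0, 0, 0], [0.085, 2, 2, 182, 0, 0, 0], [0.085, 2, 2, 182, 0, 0, 0], [0.05, 2, 2, 182, 0, 0, 0], [0.05, 2, 2, 182, 0, 0, 0], [0.05, 2, 2, 182, 0, 0, 0], [0.05, 2, 2, 182, 0, 0, 0], [0.05, 2, 2, 182, 0, 0, 0], [0.05, 2, 2, 182, 0, 0, 0], [0.05, 2, 2, 182, 0, 0, 0]]}' | python3 jog.py 35
```

```text
t: 3.62
tool_pos: [0.5347, 0.2739, 0.1005]
tool_rot: [1.86, 2.53, 0.003]
contact_force: [-0.5, -1.2, 6.0]
opening: 0.0575
grip_force: 40.1
```

```bash
echo '{"steps": [[0.05, 0, 0, -6, 0, 0, 0], [0.05, 0, 0, -15, 0, 0, 0], [0.05, 0, 0, -40, 0, 0, 0], [0.05, 0, 0, -80, 0, 0, 0], [0.05, 0, 0, -110, 0, 0, 0], [0.05, 0, 0, -120, 0, 0, 0], [0.05, 0, 0, -120, 0, 0, 0]]}' | python3 jog.py
python3 - <<'E'
from h import *
for n in ("scene","side","wrist"):
    o=ctrl.get_obs();im=get_image(n)[:,:,::-1];cv2.imwrite(f"pics/{n}2.png",im)
o=ctrl.get_obs();print(o['t'],o['tool_pos'],o['tool_rot'],o['opening'],o['grip_force'],o['contact_force'])
print(*tool_goal([.534,-.251,.2205],98))
a=cv2.imread("pics/scene2.png")[100:290,360:520];b=cv2.imread("pics/side2.png")[230:420,200:360];c=cv2.imread("pics/wrist2.png")
cv2.imwrite("pics/c2.png",np.hstack([cv2.resize(a,(320,380),interpolation=0),cv2.resize(b,(320,380),interpolation=0)]))
E
```

```text
t: 4.2
tool_pos: [0.5353, 0.2745, 0.2226]
tool_rot: [1.858, 2.528, 0.01]
contact_force: [0.6, 0.1, -2.0]
opening: 0.0573
grip_force: 39.3
4.35 [0.5321 0.2732 0.2152] [-1.8591 -2.5292  0.0059] 0.05752391400120728 39.29336428642273 [-0.4174 -0.7121 -3.6438]
[-0.5009 -0.1546 -0.0045] [-0.0046  0.0005  0.1634]
```

View pics/c2.png

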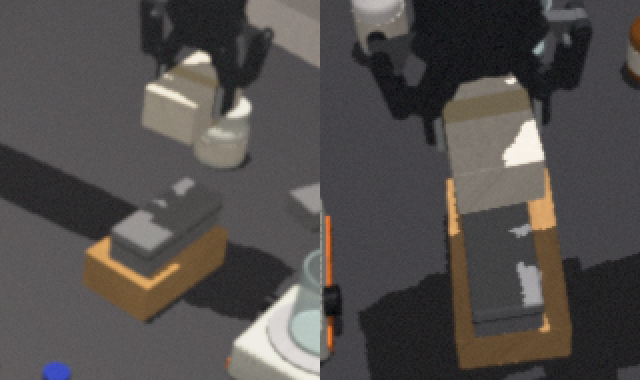

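View pics/wrist2.png

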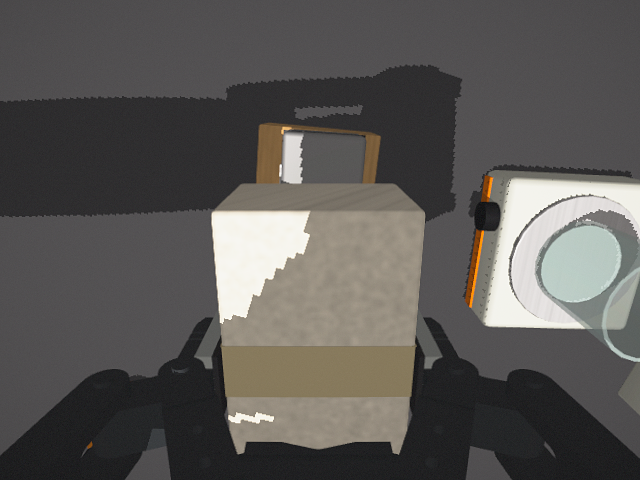

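Both views confirm the carton is held level, and the case is uncovered and undisturbed. In the wrist view the carton's far top edge runs from (213,211) to (424,212) and the band spans rows 346-397. From these I'll get the carton's offset in the tool, and at the same time move to the plate.

```bash
python3 - <<'E'
from h import *
p=camera_params("wrist");T=p["tool_from_camera"]
# tool frame, plane z_tool=-.0365
print(cast([(213,211),(424,212),(318,346),(318,397)],p,T,-.0365))
E
echo '{"steps": [[0.05, -250, -77, -5, -0.02, 0, 0.4], [0.05, -250, -77, -5, -0.02, 0, 0.4], [0.05, -250, -77, -5, -0.02, 0, 0.4], [0.05, -250, -77, -5, -0.02, 0, 0.4], [0.05, -250, -77, -5, -0.02, 0, 0.4], [0.05, -250, -77, -5, -0.02, 0, 0.4], [0.05, -501, -155, -5, -0.02, 0, 0.815], [0.05, -501, -155, -5, -0.02, 0, 0.815], [0.05, -501, -155, -5, -0.02, 0, 0.815], [0.05, -501, -155, -5, -0.02, 0, 0.815], [0.05, -501, -155, -5, -0.02, 0, 0.815], [0.05, -501, -155, -5, -0.02, 0, 0.815], [0.05, -501, -155, -5, -0.02, 0, 0.815], [0.05, -501, -155, -5, -0.02, 0, 0.815], [0.05, -501, -155, -5, -0.02, 0, 0.815]]}' | python3 jog.py
python3 - <<'E'
from h import *
im=get_image("wrist")[:,:,::-1]
cv2.imwrite("pics/w3.png",im)
o=ctrl.get_obs();print(o['t'],o['tool_pos'],o['opening'],o['contact_force'])
print(*tool_goal([.534,-.251,.024],98))
E
```

```text
[[ 0.0514 -0.0285 -0.0365]
 [ 0.0511  0.028  -0.0365]
 [ 0.0102 -0.0004 -0.0365]
 [-0.0082 -0.0004 -0.0365]]
t: 5.6
tool_pos: [0.5335, -0.2512, 0.2196]
tool_rot: [-2.061, -2.366, -0.004]
contact_force: [-0.7, 1.2, -2.3]
opening: 0.0579
grip_force: 39.3
5.65 [ 0.5338 -0.2501  0.2201] 0.0576117715798803 [ 0.9019 -0.0689 -2.3085]
[-0.0017  0.      0.1961] [ 0.0002 -0.0042 -0.0006]
```

In the tool's units: -0.003 m is -3, 0.195 m is 195, -0.004 rad is -0.02.

```bash
echo '{"steps": [[0.05, -3, 0, 40, 0, -0.02, 0], [0.05, -3, 0, 80, 0, -0.02, 0], [0.05, -3, 0, 120, 0, -0.02, 0], [0.05, -3, 0, 150, 0, -0.02, 0], [0.05, -3, 0, 175, 0, -0.02, 0], [0.05, -3, 0, 188, 0, -0.02, 0], [0.05, -3, 0, 193, 0, -0.02, 0], [0.05, -3, 0, 195, 0, -0.02, 0], [0.05, -3, 0, 195, 0, -0.02, 0], [0.05, -3, 0, 195, 0, -0.02, 0]]}' | python3 jog.py
python3 - <<'E'
from h import *
o=ctrl.get_obs();print(o['t'],o['tool_pos'],o['opening'],o['contact_force'])
print(*tool_goal([.534,-.252,.0205],98))
E
```

```text
t: 6.48
tool_pos: [0.5377, -0.2541, 0.0304]
tool_rot: [2.054, 2.365, 0.002]
contact_force: [-0.1, -0.4, -2.1]
opening: 0.0574
grip_force: 39.2
6.4833 [ 0.5377 -0.2541  0.0304] 0.05740397579847172 [-0.1279 -0.4002 -2.1328]
[ 0.0027 -0.0034  0.0099] [0.0068 0.006  0.0008]
```

```bash
for i in 1 2 3; do echo '{"steps": [[0.05, 0, 0, 0, 0, 0, 0]]}' | python3 jog.py | sed -n 2,4p; done
```

```text
tool_pos: [0.5377, -0.2543, 0.0305]
tool_rot: [2.054, 2.365, 0.002]
contact_force: [-0.4, 0.2, -3.3]
tool_pos: [0.5373, -0.2542, 0.0301]
tool_rot: [2.055, 2.365, 0.002]
contact_force: [0.4, 0.1, -2.6]
tool_pos: [0.5369, -0.254, 0.0295]
tool_rot: [2.056, 2.366, 0.001]
contact_force: [-0.1, 0.3, -3.1]
```

```bash
for i in 1 2 3; do echo '{"steps": [[0.05, 0, 0, 0, 0, 0, 0], [0.05, 0, 0, 0, 0, 0, 0], [0.05, 0, 0, 0, 0, 0, 0], [0.05, 0, 0, 0, 0, 0, 0]]}' | python3 jog.py | sed -n 2,4p; done;  python3 - <<'E'
from h import *
print(*tool_goal([.534,-.252,.0205],98))
E
```

```text
tool_pos: [0.5362, -0.2535, 0.0282]
tool_rot: [2.057, 2.367, 0.001]
contact_force: [0.4, 0.2, -2.7]
tool_pos: [0.5362, -0.2535, 0.0282]
tool_rot: [2.057, 2.367, 0.001]
contact_force: [-0.0, 0.0, -2.5]
tool_pos: [0.5362, -0.2535, 0.0282]
tool_rot: [2.057, 2.367, 0.001]
contact_force: [-0.7, 0.2, -2.8]
[ 0.0018 -0.002   0.0077] [0.004  0.0036 0.0004]
```

In the tool's units: 0.004 m is 4, -0.002 m is -2, 0.004 rad is 0.02.

```bash
echo '{"steps": [[0.05, 2, -2, 4, 0.02, 0.02, 0], [0.05, 2, -2, 6, 0.02, 0.02, 0], [0.05, 2, -2, 6, 0.02, 0.02, 0], [0.05, 2, -2, 6, 0.02, 0.02, 0], [0.05, 2, -2, 6, 0.02, 0.02, 0], [0.05, 2, -2, 6, 0.02, 0.02, 0]]}' | python3 jog.py;  python3 - <<'E'
from h import *
print(*tool_goal([.534,-.252,.0205],98))
E
```

```text
t: 8.23
tool_pos: [0.534, -0.2519, 0.0223]
tool_rot: [-2.061, -2.371, -0.0]
contact_force: [-0.3, 0.0, -3.3]
opening: 0.0574
grip_force: 39.2
[-0.0001 -0.0001  0.0018] [ 0.0001 -0.0002  0.0003]
```

```bash
for i in 1 2 3 4 5; do echo '{"steps": [[0.05, 0, 0, 0.7, 0, 0, 0], [0.05, 0, 0, 0.7, 0, 0, 0]]}' | python3 jog.py | grep -E 'pos|contact'; done
```

```text
tool_pos: [0.534, -0.2519, 0.0216]
contact_force: [-0.2, 0.2, -2.7]
tool_pos: [0.5339, -0.2518, 0.0207]
contact_force: [-0.2, -0.0, -2.2]
tool_pos: [0.5341, -0.2519, 0.0206]
contact_force: [-0.6, 1.9, 0.7]
tool_pos: [0.5343, -0.252, 0.0206]
contact_force: [-3.5, 2.7, 5.5]
tool_pos: [0.5344, -0.2521, 0.0206]
contact_force: [-4.1, 2.2, 8.9]
```

```bash
echo '{"steps": [[0.05, 0, 0, -1, 0, 0, 0], [0.05, 0, 0, -1, 0, 0, 0], [0.085, 0, 0, -1, 0, 0, 0], [0.085, 0, 0, -1, 0, 0, 0], [0.085, 0, 0, -1, 0, 0, 0], [0.085, 0, 0, -1, 0, 0, 0], [0.085, 0, 0, -1, 0, 0, 0], [0.085, 0, 0, -20, 0, 0, 0], [0.085, 0, 0, -60, 0, 0, 0], [0.085, 0, 0, -100, 0, 0, 0], [0.085, 0, 0, -140, 0, 0, 0], [0.085, 0, 0, -180, 0, 0, 0], [0.085, 0, 0, -200, 0, 0, 0], [0.085, 0, 0, -200, 0, 0, 0]]}' | python3 jog.py
python3 - <<'E'
from h import *
for n in ("scene","side"):
    im=get_image(n)[:,:,::-1].copy();cv2.imwrite(f"pics/{n}4.png",im);p,T=camT(n)
    i2=cv2.imread(f"pics/{n}2.png")
# case top from image 2 of both views is partly shadowed; fetch now
a=cv2.imread("pics/scene4.png");b=cv2.imread("pics/side4.png")
A=np.hstack([cv2.resize(a[270:380,160:300],(400,300),interpolation=0),cv2.resize(b[140:230,260:380],(400,300),interpolation=0)])
B=np.hstack([cv2.resize(a[180:260,395:495],(400,300),interpolation=0),cv2.resize(b[300:420,230:350],(400,300),interpolation=0)])
cv2.imwrite("pics/c4.png",np.vstack([A,B]))
print(*tool_goal([.533,.272,.235],107.3))
E
```

```text
t: 10.23
tool_pos: [0.537, -0.2537, 0.2267]
tool_rot: [2.052, 2.362, 0.003]
contact_force: [-0.1, -0.6, 1.2]
opening: 0.0847
grip_force: 0.0
[ 0.5192  0.0718 -0.0157] [ 0.0016  0.0013 -0.1619]
```

View pics/c4.png

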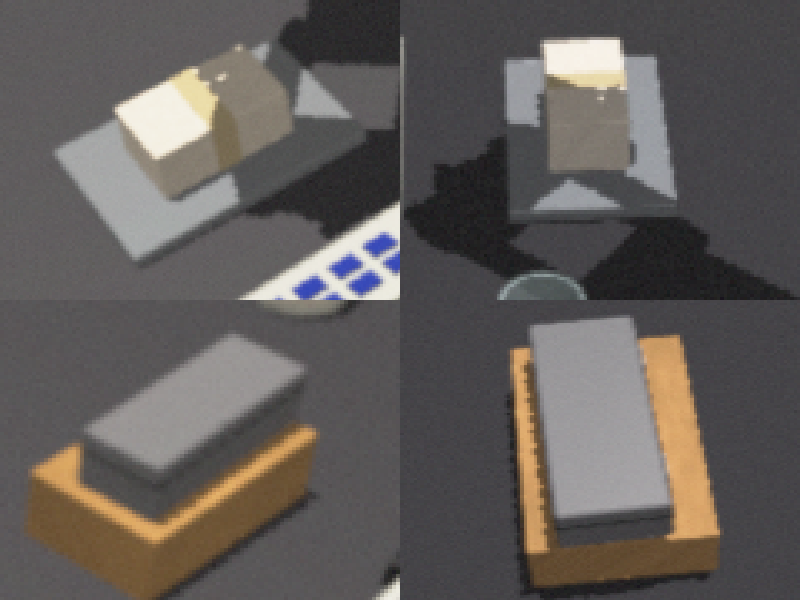

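The carton sits level in the middle of the plate. The case top is unshaded in both views, so I'll measure it, then travel back.

```bash
python3 - <<'E'
from h import *
for n,s in (("scene",(445,210)),("side",(287,348))):
    im=cv2.imread(f"pics/{n}4.png");p,T=camT(n);g=im.astype(int)
    print(im[s[1],s[0]])
    for th in (115,125,135):
        m=(g.min(2)>th)&(g.max(2)-g.min(2)<35)
        b=blob(m,s);print(n,th,rect(cast(b,p,T,.092)),b.min(0),b.max(0))
E
echo '{"steps": [[0.085, 260, 36, -16, 0.01, 0.005, -0.4], [0.085, 260, 36, -16, 0.01, 0.005, -0.4], [0.085, 260, 36, -16, 0.01, 0.005, -0.4], [0.085, 260, 36, -16, 0.01, 0.005, -0.4], [0.085, 260, 36, -16, 0.01, 0.005, -0.4], [0.085, 260, 36, -16, 0.01, 0.005, -0.4], [0.085, 519, 72, -16, 0.01, 0.005, -0.81], [0.085, 519, 72, -16, 0.01, 0.005, -0.81], [0.085, 519, 72, -16, 0.01, 0.005, -0.81], [0.085, 519, 72, -16, 0.01, 0.005, -0.81], [0.085, 519, 72, -16, 0.01, 0.005, -0.81], [0.085, 519, 72, -16, 0.01, 0.005, -0.81], [0.085, 519, 72, -16, 0.01, 0.005, -0.81], [0.085, 519, 72, -16, 0.01, 0.005, -0.81], [0.085, 519, 72, -16, 0.01, 0.005, -0.81]]}' | python3 jog.py
python3 - <<'E'
from h import *
im=get_image("scene")[:,:,::-1].copy();cv2.imwrite("pics/scene5.png",im)
im=get_image("side")[:,:,::-1].copy();cv2.imwrite("pics/side5.png",im)
for n,s in (("scene",(230,305)),("side",(316,170))):
    im=cv2.imread(f"pics/{n}5.png");p,T=camT(n)
    for th in (200,215,230):
        b=blob(im[:,:,2]>th,s);print(n,th,rect(cast(b,p,T,.057)),b.min(0),b.max(0))
E
```

```text
[149 149 152]
scene 115 [536.9997 264.7752  52.7943 139.1342 103.6881] [416 189] [470 224]
scene 125 [537.3528 264.55    50.7529 136.6744 103.9508] [417 189] [469 224]
scene 135 [537.3857 264.397   48.3963 133.261  103.4908] [418 190] [469 223]
[154 154 155]
side 115 [532.6383 265.8308  52.4599 137.2307 103.541 ] [269 307] [310 386]
side 125 [532.5654 265.7981  52.2961 136.6762 103.5452] [269 307] [310 386]
side 135 [532.4394 265.5803  51.2497 135.8745 103.3908] [270 307] [310 385]
t: 11.58
tool_pos: [0.5314, 0.2727, 0.2318]
tool_rot: [-1.856, -2.529, 0.008]
contact_force: [-0.4, -0.4, 0.5]
opening: 0.0848
grip_force: 0.0
scene 200 [ 536.6901 -250.7753   58.0854  100.7963   98.102 ] [200 286] [259 327]
scene 215 [ 536.658  -251.0266   57.9737   99.4142   97.9444] [200 286] [259 327]
scene 230 [ 536.7419 -251.0741   55.7956   98.5465   97.9723] [201 287] [258 326]
side 200 [ 521.0865 -217.4855   26.7887   42.7569    4.5441] [310 169] [328 176]
side 215 [ 521.0864 -217.4853   26.7881   42.7569    4.5445] [310 169] [328 176]
side 230 [ 521.1779 -217.3149   26.8071   42.5845    5.1452] [310 169] [328 176]
```

Carton is at (536.7,-251.0) and plate at (536.3,-251.3) in the same camera, both at 98°, so it is centred. The case is at about (535,266) mm, 103.6°.

```bash
echo '{"steps": [[0.085, 0, 0, 0, 0, 0, 0], [0.085, 0, 0, 0, 0, 0, 0], [0.085, 0, 0, 0, 0, 0, 0], [0.085, 0, 0, 0, 0, 0, 0], [0.085, 0, 0, 0, 0, 0, 0], [0.085, 0, 0, 0, 0, 0, 0]]}' | python3 jog.py | grep pos
python3 - <<'E'
from h import *
print(*tool_goal([.535,.266,.054],103.6))
E
```

```text
tool_pos: [0.533, 0.2718, 0.2351]
[-0.0064  0.0005  0.1811] [-0.0016 -0.0015  0.0641]
```

In the tool's units: 0.175 m is 175, 0.165 m is 165, 0.064 rad is 0.32.

```bash
echo '{"steps": [[0.085, -6, 0, 20, -0.01, -0.01, 0.32], [0.085, -6, 0, 60, -0.01, -0.01, 0.32], [0.085, -6, 0, 100, -0.01, -0.01, 0.32], [0.085, -6, 0, 130, -0.01, -0.01, 0.32], [0.085, -6, 0, 150, -0.01, -0.01, 0.32], [0.085, -6, 0, 165, -0.01, -0.01, 0.32], [0.085, -6, 0, 175, -0.01, -0.01, 0.32], [0.085, -6, 0, 175, -0.01, -0.01, 0.32], [0.085, -6, 0, 175, -0.01, -0.01, 0.32], [0.085, -6, 0, 175, -0.01, -0.01, 0.32], [0.085, -6, 0, 175, -0.01, -0.01, 0.32], [0.085, -6, 0, 175, -0.01, -0.01, 0.32], [0.085, -6, 0, 175, -0.01, -0.01, 0.32], [0.085, -6, 0, 175, -0.01, -0.01, 0.32]]}' | python3 jog.py
python3 - <<'E'
from h import *
print(*tool_goal([.535,.266,.054],103.6))
E
```

```text
t: 13.35
tool_pos: [0.5346, 0.2666, 0.0606]
tool_rot: [1.941, 2.469, 0.001]
contact_force: [-0.5, -0.0, 0.0]
opening: 0.0852
grip_force: 0.0
[-0.0007  0.0002  0.0066] [0.0012 0.0004 0.0006]
```

In the tool's units: 0.006 m is 6, -0.001 m is -1, 0.001 rad is 0.005.

```bash
echo '{"steps": [[0.085, -1, 0, 6, 0.005, 0, 0], [0.085, -1, 0, 6, 0.005, 0, 0], [0.085, -1, 0, 6, 0.005, 0, 0], [0.085, -1, 0, 6, 0.005, 0, 0], [0.045, -1, 0, 6, 0.005, 0, 0], [0.045, -1, 0, 6, 0.005, 0, 0], [0.045, -1, 0, 6, 0.005, 0, 0], [0.045, -1, 0, 6, 0.005, 0, 0], [0.045, -1, 0, 6, 0.005, 0, 0], [0.045, -1, 0, 6, 0.005, 0, 0], [0.045, -1, 0, 6, 0.005, 0, 0], [0.045, -1, 0, 6, 0.005, 0, 0]]}' | python3 jog.py 40
```

```text
t: 14.35
tool_pos: [0.5347, 0.2656, 0.0541]
tool_rot: [1.942, 2.469, -0.001]
contact_force: [0.5, 0.7, 1.7]
opening: 0.0537
grip_force: 44.1
```

```bash
echo '{"steps": [[0.045, 0, 0, -5, 0, 0, 0], [0.045, 0, 0, -12, 0, 0, 0], [0.045, 0, 0, -30, 0, 0, 0], [0.045, 0, 0, -60, 0, 0, 0], [0.045, 0, 0, -100, 0, 0, 0], [0.045, 0, 0, -130, 0, 0, 0], [0.045, 0, 0, -150, 0, 0, 0], [0.045, 0, 0, -150, 0, 0, 0], [0.045, 0, 0, -150, 0, 0, 0], [0.045, 0, 0, -150, 0, 0, 0], [0.045, 0, 0, -150, 0, 0, 0]]}' | python3 jog.py
python3 - <<'E'
from h import *
o=ctrl.get_obs();cv2.imwrite("pics/w6.png",get_image("wrist")[:,:,::-1])
print(*tool_goal([.534,-.251,.2],98))
E
```

```text
t: 15.27
tool_pos: [0.5331, 0.2651, 0.2007]
tool_rot: [-1.94, -2.467, 0.009]
contact_force: [0.2, -0.2, -1.5]
opening: 0.0534
grip_force: 44.0
[-0.5018 -0.1208  0.002 ] [-0.0059  0.0014  0.0983]
```

View pics/w6.png

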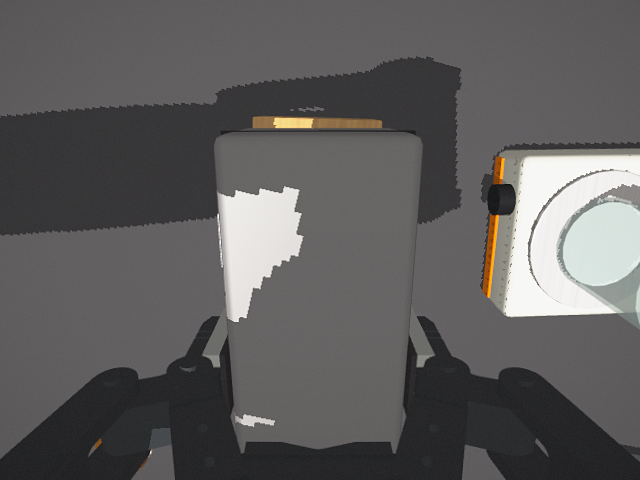

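The case is held with its far top edge at row ~132, columns 216-421, and the brown carton stays below at (253-381, 117-130). I'll compute its offset along the tool while moving to the plate.

```bash
python3 - <<'E'
from h import *
p=camera_params("wrist");T=p["tool_from_camera"]
print(cast([(216,132),(421,131),(318,136)],p,T,-.0379))
E
echo '{"steps": [[0.045, -250, -60, 2, -0.03, 0.005, 0.25], [0.045, -250, -60, 2, -0.03, 0.005, 0.25], [0.045, -250, -60, 2, -0.03, 0.005, 0.25], [0.045, -250, -60, 2, -0.03, 0.005, 0.25], [0.045, -250, -60, 2, -0.03, 0.005, 0.25], [0.045, -250, -60, 2, -0.03, 0.005, 0.25], [0.045, -502, -121, 2, -0.03, 0.005, 0.49], [0.045, -502, -121, 2, -0.03, 0.005, 0.49], [0.045, -502, -121, 2, -0.03, 0.005, 0.49], [0.045, -502, -121, 2, -0.03, 0.005, 0.49], [0.045, -502, -121, 2, -0.03, 0.005, 0.49], [0.045, -502, -121, 2, -0.03, 0.005, 0.49], [0.045, -502, -121, 2, -0.03, 0.005, 0.49], [0.045, -502, -121, 2, -0.03, 0.005, 0.49], [0.045, -502, -121, 2, -0.03, 0.005, 0.49]]}' | python3 jog.py
python3 - <<'E'
from h import *
print(*tool_goal([.534,-.252,.067],98))
E
```

```text
[[ 0.072  -0.0258 -0.0379]
 [ 0.0722  0.0253 -0.0379]
 [ 0.0709 -0.0004 -0.0379]]
t: 16.57
tool_pos: [0.5346, -0.2509, 0.2005]
tool_rot: [-2.063, -2.369, -0.007]
contact_force: [-0.1, -0.5, -2.4]
opening: 0.0537
grip_force: 43.9
[-0.0014 -0.0011  0.1335] [ 0.003  -0.0033 -0.0016]
```

In the tool's units: 0.13 m is 130, 0.127 m is 127, -0.003 rad is -0.015.

```bash
echo '{"steps": [[0.045, -1, -1, 30, 0.015, -0.015, 0], [0.045, -1, -1, 65, 0.015, -0.015, 0], [0.045, -1, -1, 90, 0.015, -0.015, 0], [0.045, -1, -1, 108, 0.015, -0.015, 0], [0.045, -1, -1, 120, 0.015, -0.015, 0], [0.045, -1, -1, 127, 0.015, -0.015, 0], [0.045, -1, -1, 130, 0.015, -0.015, 0], [0.045, -1, -1, 130, 0.015, -0.015, 0], [0.045, -1, -1, 130, 0.015, -0.015, 0], [0.045, -1, -1, 130, 0.015, -0.015, 0], [0.045, -1, -1, 130, 0.015, -0.015, 0], [0.045, -1, -1, 130, 0.015, -0.015, 0], [0.045, -1, -1, 130, 0.015, -0.015, 0], [0.045, -1, -1, 130, 0.015, -0.015, 0], [0.045, -1, -1, 130, 0.015, -0.015, 0]]}' | python3 jog.py
python3 - <<'E'
from h import *
print(*tool_goal([.534,-.2522,.0635],98))
E
```

```text
t: 17.82
tool_pos: [0.5351, -0.2518, 0.0724]
tool_rot: [2.059, 2.369, 0.0]
contact_force: [0.7, 0.0, -2.5]
opening: 0.0536
grip_force: 44.0
[-0.0002 -0.0012  0.0089] [0.0022 0.0024 0.0002]
```

In the tool's units: 0.008 m is 8, 0.007 m is 7, 0.002 rad is 0.01.

```bash
echo '{"steps": [[0.045, 0, -1, 4, 0.01, 0.01, 0], [0.045, 0, -1, 7, 0.01, 0.01, 0], [0.045, 0, -1, 8, 0.01, 0.01, 0], [0.045, 0, -1, 8, 0.01, 0.01, 0], [0.045, 0, -1, 8, 0.01, 0.01, 0], [0.045, 0, -1, 8, 0.01, 0.01, 0], [0.045, 0, -1, 8, 0.01, 0.01, 0], [0.045, 0, -1, 8, 0.01, 0.01, 0]]}' | python3 jog.py
python3 - <<'E'
from h import *
print(*tool_goal([.534,-.2522,.0611],98))
E
```

```text
t: 18.48
tool_pos: [0.5343, -0.2519, 0.0644]
tool_rot: [2.06, 2.371, -0.0]
contact_force: [0.8, -0.5, -1.0]
opening: 0.0538
grip_force: 44.0
[-0.0003 -0.0003  0.0033] [0.0003 0.0006 0.0004]
```

In the tool's units: 0.002 m is 2.

```bash
echo '{"steps": [[0.045, 0, 0, 2, 0, 0, 0], [0.045, 0, 0, 2, 0, 0, 0], [0.045, 0, 0, 2, 0, 0, 0]]}' | python3 jog.py | grep -E 'pos|contact'; for i in 1 2 3 4; do echo '{"steps": [[0.045, 0, 0, 0.6, 0, 0, 0], [0.045, 0, 0, 0.6, 0, 0, 0]]}' | python3 jog.py | grep -E 'pos|contact'; done
```

```text
tool_pos: [0.534, -0.2518, 0.0621]
contact_force: [0.3, 0.5, -1.7]
tool_pos: [0.5341, -0.2518, 0.0616]
contact_force: [-0.2, 0.4, -2.2]
tool_pos: [0.5343, -0.2519, 0.0612]
contact_force: [-1.3, 0.0, -1.7]
tool_pos: [0.5343, -0.2519, 0.0612]
contact_force: [-1.8, 1.1, 3.4]
tool_pos: [0.5344, -0.252, 0.0611]
contact_force: [-3.0, 1.7, 6.0]
```

```bash
echo '{"steps": [[0.045, 0, 0, -0.5, 0, 0, 0], [0.045, 0, 0, -0.5, 0, 0, 0], [0.085, 0, 0, -0.5, 0, 0, 0], [0.085, 0, 0, -0.5, 0, 0, 0], [0.085, 0, 0, -0.5, 0, 0, 0], [0.085, 0, 0, -0.5, 0, 0, 0], [0.085, 0, 0, -0.5, 0, 0, 0], [0.085, 0, 0, -20, 0, 0, 0], [0.085, 0, 0, -60, 0, 0, 0], [0.085, 0, 0, -100, 0, 0, 0], [0.085, 0, 0, -140, 0, 0, 0], [0.085, 0, 0, -170, 0, 0, 0], [0.085, 100, 0, -170, 0, 0, 0], [0.085, 200, 0, -170, 0, 0, 0], [0.085, 200, 0, -170, 0, 0, 0], [0.085, 200, 0, -170, 0, 0, 0], [0.085, 200, 0, -170, 0, 0, 0], [0.085, 200, 0, -170, 0, 0, 0]]}' | python3 jog.py
python3 - <<'E'
from h import *
for n,s,sb in (("scene",(230,290),(430,235)),("side",(316,160),(300,360))):
    im=get_image(n)[:,:,::-1].copy();cv2.imwrite(f"pics/{n}7.png",im);p,T=camT(n);g=im.astype(int)
    print(im[s[1],s[0]])
    for th in (115,130,140):
        b=blob((g.min(2)>th)&(g.max(2)<200),s);print(n,th,rect(cast(b,p,T,.099)),b.min(0),b.max(0))
    for f in ("0","7"):   # brown carton before/after, outline only
        q=cv2.imread(f"pics/{n}{f}.png").astype(int);b=blob(q[:,:,2]-q[:,:,0]>50,sb);print("brown",b.min(0),b.max(0))
a=cv2.imread("pics/scene7.png");b=cv2.imread("pics/side7.png")
cv2.imwrite("pics/c7.png",np.vstack([np.hstack([cv2.resize(a[250:370,160:320],(400,300),interpolation=0),cv2.resize(b[110:230,240:400],(400,300),interpolation=0)]),
 np.hstack([cv2.resize(a[170:290,380:540],(400,300),interpolation=0),cv2.resize(b[300:420,220:380],(400,300),interpolation=0)])]))
E
```

```text
t: 20.9
tool_pos: [0.5053, -0.0489, 0.2298]
tool_rot: [-2.053, -2.376, -0.003]
contact_force: [0.7, -0.1, 0.8]
opening: 0.0852
grip_force: 0.0
[147 150 152]
scene 115 [ 537.2507 -251.288    53.2054  138.6109   98.077 ] [187 268] [264 316]
scene 130 [ 537.179  -251.3628   50.6253  136.0479   98.0021] [188 268] [263 316]
scene 140 [ 537.1511 -251.7296   48.2509  133.7439   98.2225] [189 269] [263 315]
brown [402 214] [473 259]
brown [402 199] [473 259]
[146 142 145]
side 115 [ 530.0728 -189.9699  104.3389  253.5466   98.0372] [291 134] [342 203]
side 130 [ 529.8832 -190.1864  103.4848  253.1029   97.9306] [292 134] [342 203]
side 140 [ 529.822  -190.6102  103.2472  252.16     97.7464] [292 134] [341 202]
brown [263 314] [325 397]
brown [263 314] [325 410]
```

View pics/c7.png

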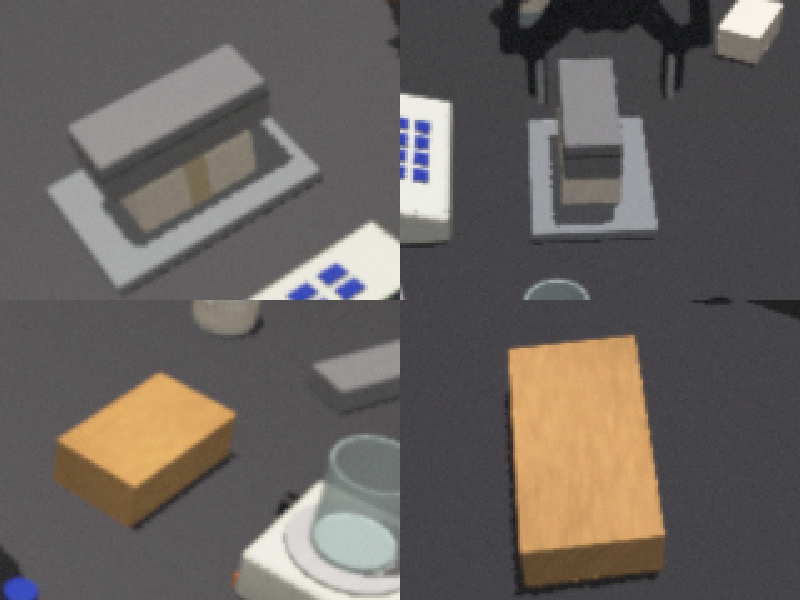

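The case sits squarely on the carton: (537,-251.4) mm at 98.1°, against the carton's (536.7,-251.0) at 98.0° in the same camera. The brown carton's outline is unchanged at columns 402-473 in the scene view, bottom row 259, and at columns 263-325 in the side view. The robot is clear of everything, so I'm handing in.

```bash
python3 -c "
from station import ctrl, get_image, camera_params, finish_job
print(finish_job())"
```

```text
the job is handed in; nothing more can be done
None
```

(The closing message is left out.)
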